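# Bring the sample vial under the viewing lens

## Task

On the vial viewer, move the vial carriage by its pull tab along the rail until it sits fully home against the end stop; the tab is on the far side, beneath the light bar, so come at it from there with the tool tilted. Then swing the lens arm in until the lens is centred over the cap of the vial nearest the stop, and let go. Keep off the carriage's vials, and do not disturb the two loose vials, the beaker or the pen lying around it.

Things in the scene. Friction and masses are not known exactly. Their poses are not given: they have to be found in the camera images.
- viewer: The vial viewer, fixed to the bench: white base plate 150 x 400 x 12 mm (x -60..90, y -200..200) with an aluminium rail along it. Origin on the bench surface; x points back at the robot (to within 0.22 rad), y along the rail towards the end stop, so to the robot's right, z up. A steel lens post of radius 11 stands at x 60, y 165, up to z 208.
- bar_mid (a point): Middle of the underside of the grey light bar, which runs along y over the tab and keeps a vertical gripper off it: viewer x -68..-35, y -205..165, z 164..185 mm. It hangs from two aluminium brackets, 18 mm wide, at viewer y -185 and 125: uprights at x 72..84, flat arms running forward to the bar at z 184..192.
- stop_face (a point): Top edge, mid-width, of the face of the steel end-stop block that the carriage comes up against: viewer x 10, y 95, z 58 mm; the block is 60 mm wide and 15 mm thick.
- block_top (a point): Middle of the top of the carriage: an aluminium and white block 70 x 140 mm (viewer x -25..45), top at z 60 mm, carrying the three vials. Fully home, its end face meets the stop: this point is then 70 mm short of stop_face along y.
- vials: The three identical vials with green caps (34 mm across, tops at z 126 mm) seated fast in the carriage at 45 mm spacing along y; not to be touched. Origin on the axis of the middle one, at its foot, z 54 mm; axes as the viewer's.
- carriage (a joint): Travel of the carriage along the viewer's +y, in m: 0 at the far end, 0.140 fully home against the end stop (a hard end of travel). It starts between 0 and 0.06. About 2 to 3 N of friction; it stays where it is left.
- tab_grip (a point): Grip point on the carriage's dark steel pull tab, on the far side, 50 mm towards -y from the carriage's middle. The tab is a bar 14 mm thick (y), 18 deep, about 78 long, leaning 35 deg from vertical, top away from the robot: pinch it along y, fingers pointing down and towards the robot. The point is in the bar's middle, 20 mm short of its top end, at viewer x -63, z 77 mm. Axes as the viewer's.
- vial_cap (a point): Centre of the top of the cap of the vial nearest the end stop (the one to be viewed), z 126 mm; it rides with the carriage, 95 mm further along y and 73 mm further along x than tab_grip. With the carriage home it is at viewer x 10, y 70 mm.
- lens_arm (a joint): Angle of the lens arm about its upright pivot in rad, growing anticlockwise seen from above. It starts swung aside between 0.12 and 0.6 and can turn to 2.2; there is no stop at the viewing position, which is at about 1.66 when the carriage is home. Light friction (about 0.5 N at the peg); it stays where it is left.
- lens_centre (a point): Centre of the round lens, in a white ring 78 mm across and 12 mm thick (z 209..221 mm), 107 mm from the pivot. The lens arm passes over the light bar and vials with room to spare.
- lens_peg (a point): The upright white round peg at the free end of the lens arm, by which it is swung: 14 mm diameter, from z 219 to its top at z 262, in line with pivot and lens centre, 152 mm from the pivot. This point is on its axis at z 248 mm. The point's x axis points along the arm, from pivot to peg.
- lens_pivot (a point): Point on the lens arm's upright pivot axis, z 208 mm; the hub there is 34 mm across, top at z 228.
- vial_a: Bystander: loose green-capped vial standing on the bench near the viewer, 34 mm across, 72 mm tall; origin at its foot.
- vial_b: Bystander: another loose green-capped vial, 34 mm across, 72 mm tall; origin at its foot.
- beaker: Bystander: open glass beaker, 68 mm across, 85 mm tall; origin at its foot.
- marker: Bystander: black pen 139 mm long, 14 mm thick, lying on the bench beyond the viewer; origin under its middle, x axis along it.

How it is judged (in metres and radians):
On the way, in this order (a step that is already met when the one before it is completed fails the run):
1. the carriage is fully home against the end stop (value of joint carriage above 0.1365 m), for 0.2 s.
2. the lens is centred over the cap of the vial nearest the stop (value of joint carriage above 0.1365 m and horizontal distance between lens_centre and vial_cap below 0.013 m), for 0.2 s.
At the end, for the whole second after the job is handed in: The carriage is against the end stop (within 3.5 mm) and the lens centre is horizontally within 13 mm of the centre of the cap of the vial nearest the stop, the lens arm at rest (under 0.05 rad/s), released (all of step 2 and velocity of joint lens_arm between -0.05 and 0.05 rad/s); the robot touches nothing.
It fails at once if the vials in the carriage are pushed or squeezed (contact force between vials and anything else above 2 N).
It fails at once if a loose bystander is moved more than 25 mm or knocked over (distance of any of vial_a, vial_b, beaker, marker from where it was at the start of the episode above 0.025 m or angle between any of vial_a, vial_b, beaker's own z axis and vertical above 0.6 rad).
It also fails if it takes over 59 s, if anything falls off the work surface, if the arm or the gripper's body presses on something with over 40 N, if the wrist force passes 120 N, or if a joint passes its speed limit or range.

## Robot

A 6-joint arm with a two-finger parallel gripper is mounted at the origin on the work surface. World frame = base frame: x ahead of the robot, y to its left, z up, the work surface at z = 0. Lengths are in m, angles in degrees, forces in N, time in s.
With the tool pointing down it reaches from about 0.4 to 0.825 m from the base axis. Payload 7 kg.
Tool frame: the origin (TCP) lies at the very end of the fingers, on their centre line; the grasp point (between the pads) lies hold_point_z behind it (hold_point_z is the distance from the TCP to the grasp point, in m); z points along the fingers, y is the direction in which the jaws open and shut (so a half turn about z gives the same grasp; the last joint's range is limited). The gripper opens to 88 mm and grips with 3 to 60 N. Pads are 19 mm wide; open, the fingers measure 130 mm over their backs; the gripper's body (78 mm by 193 mm) begins 47 mm behind the grasp point.
Start: joints at [-54.884, 20.546, 0.682, 0, -70.136, -16.507], TCP at [0.215, -0.64, 0.227] pointing down, gripper open.
Joint ranges: [-176.03, 176.03], [-82.01, 121.73], [-58.28, 71.71], [-173.87, 95.51], [-174.79, -0.11], [-173.66, 173.66]. Speed limits (degrees/s): [136.94, 136.94, 172.46, 180, 180, 180].

## Interface

Orientations are given as [roll, pitch, yaw] about the fixed x, y, z axes, in that order (R = Rz(yaw) Ry(pitch) Rx(roll)).
In Python, from plant import get_obs, snapshot, close_job, hold_point_z gives the robot as it stands. The module is installed in compiled form; this text tells all that it offers.
- The arm moves only by the tool jog_arm, never from a script. Its argument "commands" is a list of rows, each a list of 4 numbers: the shift along the world's x, y, z in mm, then the turn about the world's z in degrees. In form: [[x, y, z, turn], ...]. A call has exactly 10 rows; each row shifts and turns the commanded pose from where the row before left it; what a row does not reach is not made up. A row lasts 1/12 s, in which the tool goes at most 41.7 mm and 7.16 degrees, less where a joint would pass 70% of its speed; a pose out of reach is approached as far as the arm can. A call is refused whole if a number of a shift passes 41.7 or a number of a turn 7.16, either way. A call with a gripper value outside its range is refused whole. "fingers" is the finger opening in mm, from 0 to 87.6, set as the call begins (left out, the last holds). The fingers move at their own pace and stop on an object; the grip force is fixed at half the most. Time passes only in rows, so rows that do not move let the fingers close, or fill a call up. It gives the time, the measured TCP pose, the force and the opening at its end, in the units of the state.
- get_obs(): the state, without advancing time (a new reading comes with each control period).
- snapshot(name): name is "scene" or "top" or "wrist"; returns a dict with "image" (400x640x3 uint8, red, green, blue), "fov_y" (degrees; the focal length in pixels is half the picture's height over the tangent of half this angle, whatever the lens; pixels are square), "cx", "cy" (the principal point, pixels), "rvec" (rotation vector, rad) and "tvec" (3), from world to camera coordinates, as OpenCV has them; the wrist camera has in their place "mount" (4x4, takes a point from camera to tool coordinates, whose origin is the TCP and whose axes are the flange's). Camera axes: x right, y down, z forward; pixel columns grow to the right and rows downward; lengths in m; the calibration is good to about 2 mm. The wrist camera is an equidistant fisheye: a pixel r from the principal point sees the ray r / f radians off the axis. A picture is of the moment at which its call begins: read the wrist's pose just before it. There is no depth.
- close_job(): hands the job in, once; it reports no verdict.
The state is a dict: "clock": time; "joint_pos": joint angles; "qvel": joint speeds; "tau": joint torques, N m; "tool_pos": TCP position; "orientation": TCP orientation; "force": force on the tool from outside, world axes, zero at the start; "moment": the same for the moment, N m; "opening": finger opening in m.
Only numpy, scipy, OpenCV 4.12 (cv2) and the standard library are available. Lean on these libraries where they do the work, as an engineer would, in place of code of your own. Each camera call takes 0.05 s, during which the arm holds its last target.

## Working session

There is one attempt and no reset: what is moved stays moved. The work goes in short steps, Python scripts to look and compute and a tool call to move; the robot and the scene stay as the last step left them, time stands still between calls to the robot, and variables do not carry over. Pictures are saved under pics/ and viewed, and the job is handed in when it is done.

Besides the shell and the picture viewer there is one more tool, called after "Request:" as name([rows], argument=value, ...), one row to a line, values as JSON. jog_arm: Moves the arm, as the interface text tells. Its arguments: {"type":"object","properties":{"commands":{"type":"array","items":{"type":"array","items":{"type":"number"}}},"fingers":{"type":"number"}},"required":["commands"]}

```bash
mkdir -p pics; ls
python3 - <<'E'
from plant import *
import cv2
print(hold_point_z); print(get_obs())
for n in ["scene","top","wrist"]:
    s=snapshot(n); cv2.imwrite(f"pics/{n}0.png",s["image"][:,:,::-1]); s.pop("image"); print(n,s)
E
```

```text
pics
0.0188
{'clock': 0.0, 'joint_pos': array([-5.48838034e+01,  2.05889263e+01,  6.32885937e-01, -1.93436131e-02,
       -7.01369704e+01, -1.65086610e+01]), 'qvel': array([-0.09904145,  0.06462072, -0.02010521,  0.01250209, -0.07994498,
        0.01003325]), 'tau': array([ 1.17770705e-04, -5.82722032e+01,  2.93058336e+01,  6.99735403e+00,
        6.91729132e-03, -1.60240966e-04]), 'tool_pos': array([ 0.21520585, -0.63924241,  0.22564672]), 'orientation': array([ 1.79905656e+02, -8.99767300e-03, -1.61399044e+02]), 'force': array([-0.28555107,  0.42508951, -0.57108389]), 'moment': array([-0.02665588,  0.0345092 , -0.00697136]), 'opening': 0.08744334223226624}
scene {'fov_y': 57.97073225208007, 'cx': 322.41494022010727, 'cy': 199.96582061966916, 'rvec': array([ 0.97310635,  2.37592055, -1.12772162]), 'tvec': array([ 0.36657813, -0.16729748,  1.2441094 ])}
top {'fov_y': 49.18999221467394, 'cx': 320.0938994602114, 'cy': 192.78267524206134, 'rvec': array([ 2.12401486, -2.18377884,  0.12560425]), 'tvec': array([0.11723547, 0.58451417, 1.28851702])}
wrist {'fov_y': 65.70646984690485, 'cx': 325.45990089083097, 'cy': 198.67700815949598, 'mount': array([[-8.63224524e-04, -9.61188269e-01, -2.75891945e-01,
         7.43846605e-02],
       [ 9.99999457e-01, -9.90927527e-04,  3.23473956e-04,
        -6.95236219e-04],
       [-5.84308295e-04, -2.75891516e-01,  9.61188603e-01,
        -1.58700197e-01],
       [ 0.00000000e+00,  0.00000000e+00,  0.00000000e+00,
         1.00000000e+00]])}
```

View pics/scene0.png

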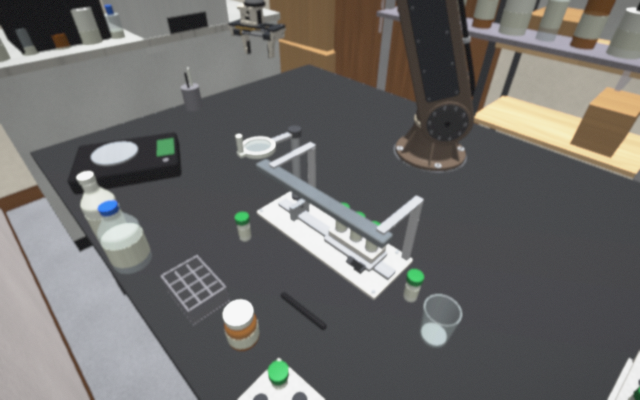

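View pics/top0.png

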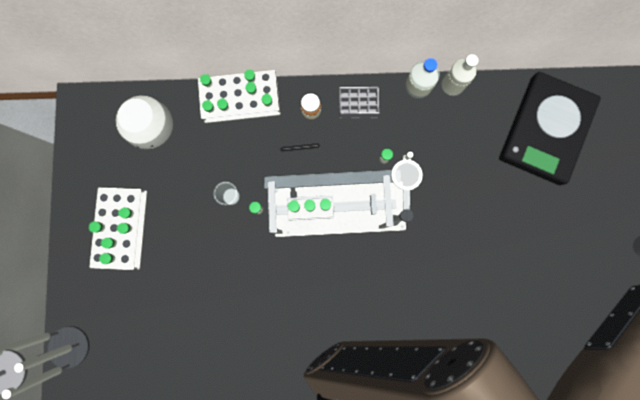

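View pics/wrist0.png

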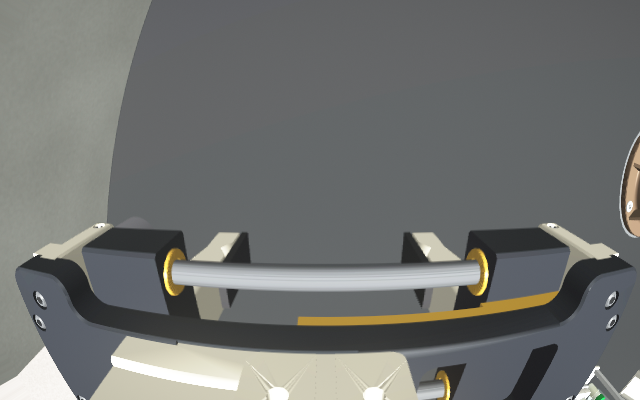

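Run:
```python
import cv2
a=cv2.imread("pics/top0.png")[135:250,205:435]; cv2.imwrite("pics/t1.png",cv2.resize(a,None,fx=3.4,fy=3.4,interpolation=cv2.INTER_CUBIC))
a=cv2.imread("pics/scene0.png")[120:350,225:475]; cv2.imwrite("pics/s1.png",cv2.resize(a,None,fx=2.6,fy=2.6,interpolation=cv2.INTER_CUBIC))
```

```text
(no output)
```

View pics/t1.png

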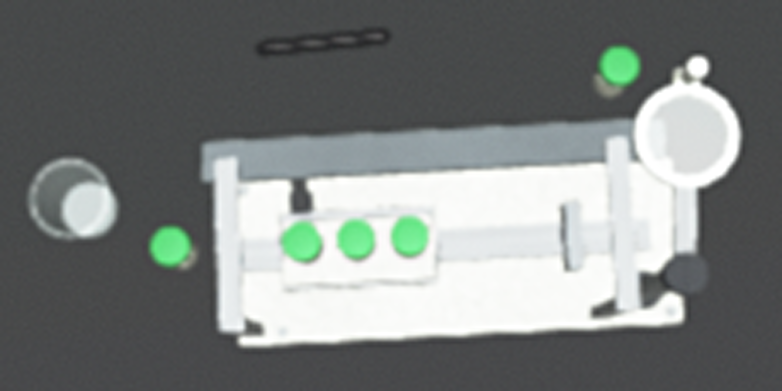

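View pics/s1.png

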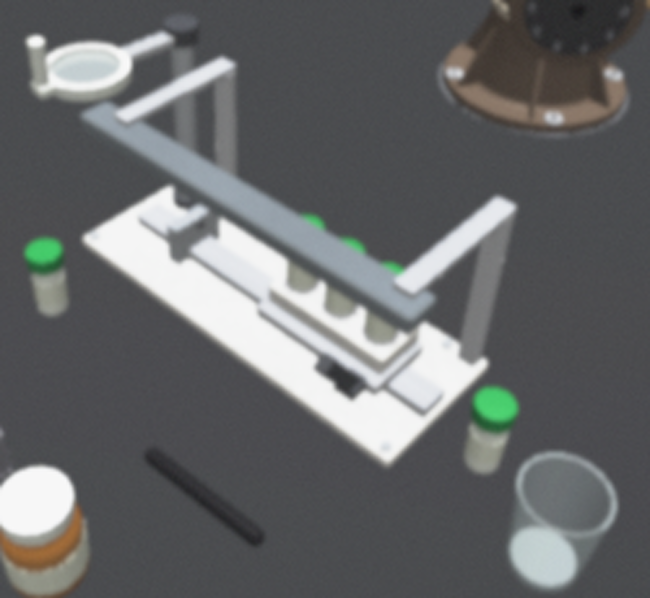

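```bash
cat > h.py <<'E'
import numpy as np, cv2
from plant import *
def cam(n):
    s=snapshot(n); f=200/np.tan(np.radians(s["fov_y"]/2))
    return s, np.array([[f,0,s["cx"]],[0,f,s["cy"]],[0,0,1]])
def proj(s,K,P): return cv2.projectPoints(np.array(P,float).reshape(-1,3),s["rvec"],s["tvec"],K,None)[0].reshape(-1,2)
def Rz(a): c,s=np.cos(a),np.sin(a); return np.array([[c,-s,0],[s,c,0],[0,0,1]])
def ray(s,K,uv,z):
    R=cv2.Rodrigues(s["rvec"])[0]; C=-R.T@s["tvec"]; d=R.T@np.linalg.inv(K)@np.array([*uv,1]); return C+d*(z-C[2])/d[2]
E
cat > fit.py <<'E'
from h import *
from scipy.optimize import least_squares
S,KS=cam("scene"); T,KT=cam("top")
t=lambda x,y:(205+(x+.5)/3.4-.5,135+(y+.5)/3.4-.5)
s=lambda x,y:(225+(x+.5)/2.6-.5,120+(y+.5)/2.6-.5)
def pts(p):
    x,y,a,c,l=p; V=lambda v:Rz(a)@(np.array(v)/1000)+[x,y,0]
    vy=-115+c*1000
    A=lambda r,z:V([60+r*np.cos(l),165+r*np.sin(l),z])
    return [("T",V([-68,-205,185]),t(202,143)),("T",V([90,-200,12]),t(239,345)),("T",V([90,200,12]),t(683,322)),
    ("T",V([10,vy-45,126]),t(302,242)),("T",V([10,vy,126]),t(356,239)),("T",V([10,vy+45,126]),t(409,236)),
    ("T",A(107,215),t(688,134)),("T",A(152,262),t(698,67)),("T",A(0,228),t(686,273)),
    ("S",V([-60,200,12]),s(82,238)),("S",V([-60,-200,12]),s(388,463)),("S",V([90,-200,12]),s(487,365)),
    ("S",A(152,262),s(37,40)),("S",A(0,228),s(183,23)),("S",A(107,221),s(87,68))]
def res(p): return np.concatenate([proj(S,KS,q)[0]-uv if c=="S" else proj(T,KT,q)[0]-uv for c,q,uv in pts(p)])
r=least_squares(res,[0.6,-0.1,np.pi,0.03,1.2],loss="soft_l1")
print(r.x,np.degrees(r.x[2])); print(res(r.x).reshape(-1,2).round(1))
np.save("pose.npy",r.x)
p=r.x; V=lambda v:Rz(p[2])@(np.array(v)/1000)+[p[0],p[1],0]
for n,v in dict(tab=[-63,-165+p[3]*1000,77],tabhome=[-63,-25,77],barL=[-52,-205,164],barR=[-52,165,164],pivot=[60,165,208],caphome=[10,70,126]).items(): print(n,V(v).round(4))
for n,uv,z in [("a",t(619,66),.072),("b",t(170,246),.072),("beaker",t(70,198),.085),("m1",t(262,48),.007),("m2",t(385,36),.007)]:
    w=ray(T,KT,uv,z); print(n,w.round(3),(Rz(p[2]).T@(w-[p[0],p[1],0])*1000).round(0))
E
python3 fit.py
```

```text
[0.55577655 0.04728081 3.16573105 0.03004543 3.05095188] 181.3830282396029
[[-1.2 -0.6]
 [-0.8  0.1]
 [-0.6  0.1]
 [-0.2 -0.4]
 [-0.1 -0.3]
 [ 0.2 -0.3]
 [-1.4  0.8]
 [-0.6 -0.1]
 [-0.5  0.1]
 [-0.4 -1.2]
 [-0.2 -1.6]
 [ 0.8 -2.2]
 [-0.7 -0.7]
 [-1.  -1.3]
 [-0.6 -1.9]]
tab [0.6155 0.1837 0.077 ]
tabhome [0.6182 0.0738 0.077 ]
barL [0.6028 0.2535 0.164 ]
barR [ 0.6117 -0.1164  0.164 ]
pivot [ 0.4998 -0.1191  0.208 ]
caphome [ 0.5475 -0.0229  0.126 ]
a [ 0.694 -0.101  0.072] [-134.  151.   72.]
b [0.546 0.295 0.072] [   3. -247.   72.]
beaker [0.589 0.378 0.085] [ -41. -330.   85.]
m1 [0.734 0.218 0.007] [-182. -166.    7.]
m2 [0.742 0.104 0.007] [-188.  -52.    7.]
```

Request:
jog_arm([
  [-6,18,0,7],
  [-6,18,0,7],
  [-6,18,0,7],
  [-6,18,0,7],
  [-6,18,0,7],
  [-6,18,0,7],
  [-6,18,0,7],
  [-6,18,0,7],
  [-6,18,0,7],
  [-6,18,0,7],
])

```text
clock: 1.08
tool_pos: [0.155, -0.4588, 0.2265]
orientation: [-180.0, 0.0, -91.0]
force: [-0.2, -0.1, 0.4]
opening: 0.0875
```

```bash
python3 -c "
from plant import *
o=get_obs();print(o['clock'],o['joint_pos'].round(1),o['tool_pos'].round(3),o['orientation'].round(1))"
```

```text
1.0833 [-48.    2.3 -22.6  -0.  -65.1  47. ] [ 0.155 -0.459  0.226] [-180.    0.  -91.]
```

Request:
jog_arm([
  [-8,12,0,5],
  [-8,12,0,5],
  [-8,12,0,5],
  [-8,12,0,5],
  [-8,12,0,5],
  [-8,12,0,5],
  [-8,12,0,5],
  [-8,12,0,5],
  [-8,12,0,5],
  [-8,12,0,0],
])

```text
clock: 1.92
tool_pos: [0.0749, -0.339, 0.2266]
orientation: [-180.0, -0.0, -46.1]
force: [-0.5, 0.4, -0.2]
opening: 0.0877
```

```bash
cat > o.py <<'E'
from plant import *
o=get_obs();print(o['clock'],o['joint_pos'].round(1),o['tool_pos'].round(4),o['orientation'].round(1),o['force'].round(1))
E
python3 o.py
```

```text
1.9167 [-44.  -13.3 -36.1  -0.  -67.2  87.9] [ 0.0749 -0.339   0.2266] [-180.    -0.   -46.1] [-0.5  0.4 -0.2]
```

Request:
jog_arm([
  [-8,8,0,0],
  [-8,8,0,0],
  [-8,8,0,0],
  [-8,8,0,0],
  [-8,8,0,0],
  [-8,8,0,0],
  [-8,8,0,0],
  [-8,8,0,0],
  [-8,8,0,0],
  [-8,8,0,0],
])

```text
clock: 2.75
tool_pos: [-0.0054, -0.2589, 0.2265]
orientation: [180.0, -0.0, -46.4]
force: [-0.2, 0.1, 0.6]
opening: 0.0875
```

```bash
python3 o.py
```

```text
2.75 [-43.4 -26.7 -43.2   0.  -73.5  87. ] [-0.0054 -0.2589  0.2265] [180.   -0.  -46.4] [-0.2  0.1  0.6]
```

```bash
cat > kin.py <<'E'
import numpy as np
from scipy.optimize import least_squares
D=[([20.589,.633,-70.137],[.21520,-.63924,.22565]),([2.3,-22.6,-65.1],[.155,-.4588,.2265]),([-13.3,-36.1,-67.2],[.0749,-.339,.2266]),([-26.7,-43.2,-73.5],[-.0054,-.2589,.2265])]
lat=.1915
def f(p):
    a1,L2,L3,a3,zc=p; r=[]
    for (j2,j3,j5),t in D:
        a,b=np.radians(j2),np.radians(j2-j3)
        rho=np.sqrt(t[0]**2+t[1]**2-lat**2)
        r+= [a1+L2*np.sin(a)+L3*np.cos(b)+a3*np.sin(b)-rho, zc+L2*np.cos(a)-L3*np.sin(b)+a3*np.cos(b)-t[2]]
    return r
r=least_squares(f,[.05,.4,.4,.0,.1]);print(r.x,np.round(r.fun,4))
E
python3 kin.py
```

```text
[ 3.39386219e-04  6.00197919e-01  4.61314094e-01  4.91744954e-03
 -1.83373495e-01] [-0.      0.      0.0001  0.0001 -0.0001 -0.0001  0.0001  0.    ]
```

Request:
jog_arm([
  [20,-20,20,-7],
  [20,-20,20,-7],
  [20,-20,20,-7],
  [20,-20,20,-7],
  [20,-20,20,-7],
  [20,-20,20,-7],
  [20,-20,20,-7],
  [20,-20,20,-7],
  [20,-20,20,-7],
  [20,-20,20,-7],
])

```text
clock: 3.58
tool_pos: [0.1958, -0.4602, 0.4276]
orientation: [180.0, 0.0, -116.7]
force: [0.4, 0.6, 1.1]
opening: 0.0875
```

Request:
jog_arm([
  [20,-20,8,-7],
  [20,-20,8,-7],
  [20,-20,8,-7],
  [20,-20,8,-7],
  [20,-20,8,-7],
  [20,-20,8,-7],
  [20,-20,8,-7],
  [20,-20,8,-7],
  [20,-20,8,-7],
  [20,-20,8,-7],
])

```text
clock: 4.42
tool_pos: [0.3956, -0.6599, 0.5074]
orientation: [-180.0, -0.0, 173.3]
force: [0.3, 0.4, 0.6]
opening: 0.0874
```

```bash
python3 o.py
```

```text
4.4167 [ -44.6   31.6   53.7    0.  -112.1  -52.1] [ 0.3956 -0.6599  0.5074] [-180.    -0.   173.3] [0.3 0.4 0.6]
```

Request:
jog_arm([
  [0,0,0,-7],
  [0,0,0,-7],
  [0,0,0,-7],
  [0,0,0,-7],
  [0,0,0,-7],
  [10,-10,0,-3],
  [10,-10,0,0],
  [10,-10,0,0],
  [10,-10,0,0],
  [10,-10,0,0],
])

```text
clock: 5.25
tool_pos: [0.441, -0.7025, 0.4934]
orientation: [-179.9, -0.2, 135.6]
force: [2.5, -1.1, -3.0]
opening: 0.0876
```

```bash
python3 o.py
```

```text
5.25 [ -44.4   42.2   71.4    0.2 -119.5  -89.9] [ 0.441  -0.7025  0.4934] [-179.9   -0.2  135.6] [ 2.5 -1.1 -3. ]
```

Request:
jog_arm([
  [25,-25,30,0],
  [25,-25,30,0],
  [25,-25,30,0],
  [25,-25,30,0],
  [25,-25,30,0],
  [0,0,0,0],
  [0,0,0,0],
  [0,0,0,0],
  [0,0,0,0],
  [0,0,0,0],
])

```text
clock: 6.08
tool_pos: [0.4852, -0.7135, 0.5281]
orientation: [-177.1, 7.9, 135.8]
force: [-0.3, -1.0, 0.0]
opening: 0.0876
```

```bash
python3 o.py
```

```text
6.0833 [ -41.5   40.8   71.7    3.5 -113.   -91.3] [ 0.4852 -0.7135  0.5281] [-177.1    7.9  135.8] [-0.3 -1.   0. ]
```

Request:
jog_arm([
  [0,0,0,-7],
  [0,0,0,-7],
  [0,0,0,-7],
  [0,0,0,-5],
  [25,-25,30,0],
  [25,-25,30,0],
  [25,-25,30,0],
  [25,-25,30,0],
  [25,-25,30,0],
  [25,-25,30,0],
])

```text
clock: 6.92
tool_pos: [0.5333, -0.7338, 0.5626]
orientation: [-178.4, 18.3, 110.3]
force: [-0.9, 0.4, 1.1]
opening: 0.0876
```

```bash
cat >> o.py <<'E'
import numpy as np
from scipy.spatial.transform import Rotation as Ro
R=Ro.from_euler('xyz',o['orientation'],degrees=True).as_matrix()
z=R[:,2]; print('tilt',np.degrees(np.arccos(-z[2])).round(1),'az',np.degrees(np.arctan2(z[1],z[0])).round(1),'grasp',(o['tool_pos']-z*hold_point_z).round(4),'y',R[:,1].round(3))
E
python3 o.py
```

```text
6.9167 [ -37.3   41.    71.7   11.4 -105.6 -118.1] [ 0.5333 -0.7338  0.5626] [-178.4   18.3  110.3] [-0.9  0.4  1.1]
tilt 18.3 az -74.7 grasp [ 0.5318 -0.7281  0.5805] y [ 0.94   0.339 -0.026]
```

Request:
jog_arm([
  [25,-25,30,0],
  [25,-25,30,0],
  [25,-25,30,0],
  [25,-25,30,0],
  [25,-25,30,0],
  [25,-25,30,0],
  [25,-25,30,0],
  [25,-25,30,0],
  [25,-25,30,0],
  [25,-25,30,0],
])

```text
clock: 7.75
tool_pos: [0.6154, -0.7872, 0.6264]
orientation: [178.7, 35.4, 110.4]
force: [-0.8, -0.2, 0.6]
opening: 0.0874
```

```bash
python3 o.py
```

```text
7.75 [ -34.4   41.5   71.7   18.4  -89.4 -119.8] [ 0.6154 -0.7872  0.6264] [178.7  35.4 110.4] [-0.8 -0.2  0.6]
tilt 35.4 az -67.4 grasp [ 0.6112 -0.7772  0.6417] y [0.933 0.361 0.018]
```

Request:
jog_arm([
  [25,-25,30,0],
  [25,-25,30,0],
  [-20,28,-10,0],
  [-20,28,-10,7],
  [-20,28,-10,7],
  [-20,28,-10,7],
  [-20,28,-10,7],
  [-15,28,-10,7],
  [-15,28,-10,7],
  [-15,28,-10,7],
])

```text
clock: 8.58
tool_pos: [0.5046, -0.5991, 0.5738]
orientation: [178.4, 38.9, 157.6]
force: [-0.4, -0.9, -0.7]
opening: 0.0875
```

```bash
python3 o.py
```

```text
8.5833 [-43.3   9.5  25.1 -15.4 -69.7 -67.9] [ 0.5046 -0.5991  0.5738] [178.4  38.9 157.6] [-0.4 -0.9 -0.7]
tilt 39.0 az -19.9 grasp [ 0.4935 -0.5951  0.5884] y [0.365 0.931 0.021]
```

Request:
jog_arm([
  [0,28,-8,7],
  [0,28,-8,7],
  [0,28,-8,7],
  [0,28,-8,7],
  [0,28,-8,7],
  [0,28,-8,7],
  [0,28,-8,7],
  [0,28,-8,7],
  [0,28,-8,7],
  [0,28,-8,7],
])

```text
clock: 9.42
tool_pos: [0.5055, -0.3209, 0.4914]
orientation: [178.5, 38.6, -132.5]
force: [0.7, -0.4, -0.5]
opening: 0.0878
```

```bash
python3 o.py
```

```text
9.4167 [ -40.9   11.2   25.7  -39.6 -101.8  -10.4] [ 0.5055 -0.3209  0.4914] [ 178.5   38.6 -132.5] [ 0.7 -0.4 -0.5]
tilt 38.6 az 50.0 grasp [ 0.4979 -0.3299  0.5061] y [-0.749  0.663  0.021]
```

Request:
jog_arm([
  [8,28,-5,7],
  [8,28,-5,7],
  [8,28,-5,7],
  [8,28,-5,7],
  [8,28,-5,7],
  [8,28,-5,7],
  [8,28,-5,7],
  [8,28,-5,7],
  [8,28,-5,7],
  [8,28,-5,7],
])

```text
clock: 10.25
tool_pos: [0.5864, -0.0404, 0.4408]
orientation: [178.3, 38.5, -62.5]
force: [1.6, -0.8, -0.6]
opening: 0.0874
```

```bash
python3 o.py
```

```text
10.25 [  -7.1   24.8   37.5  -36.1 -122.7   20.6] [ 0.5864 -0.0404  0.4408] [178.3  38.5 -62.5] [ 1.6 -0.8 -0.6]
tilt 38.5 az 120.1 grasp [ 0.5923 -0.0505  0.4555] y [-0.879 -0.477  0.023]
```

Request:
jog_arm([
  [14,22,-14,7],
  [14,22,-14,7],
  [14,22,-14,7],
  [14,22,-14,7],
  [14,22,-14,7],
  [14,22,-14,7],
  [14,22,-14,7],
  [14,22,-14,7],
  [14,22,-14,7],
  [16,24,-14,0],
])

```text
clock: 11.08
tool_pos: [0.726, 0.1857, 0.2976]
orientation: [178.2, 38.6, 0.9]
force: [13.6, 32.8, 37.5]
opening: 0.0877
```

```bash
python3 o.py
```

```text
11.0833 [  22.5   56.5   71.7  -18.5 -140.8   58.4] [0.726  0.1857 0.2976] [178.2  38.6   0.9] [13.6 32.8 37.5]
tilt 38.6 az -176.3 grasp [0.7377 0.1864 0.3123] y [ 0.035 -0.999  0.024]
```

```bash
python3 - <<'E'
from h import *
for n in ["scene","top"]:
    s=snapshot(n); cv2.imwrite(f"pics/{n}2.png",s["image"][:,:,::-1])
E
python3 o.py
```

```text
11.1833 [  22.4   57.    71.3  -18.9 -140.8   57.9] [0.7248 0.1867 0.289 ] [177.9  39.5   0.3] [ 1.4  1.2 -3.4]
tilt 39.6 az -176.4 grasp [0.7367 0.1875 0.3034] y [ 0.029 -0.999  0.028]
```

View pics/scene2.png

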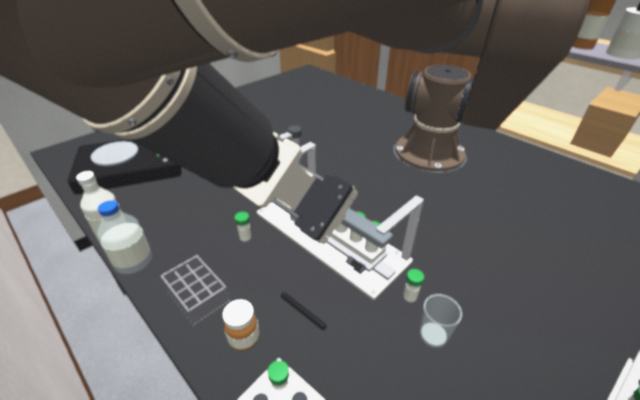

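View pics/top2.png

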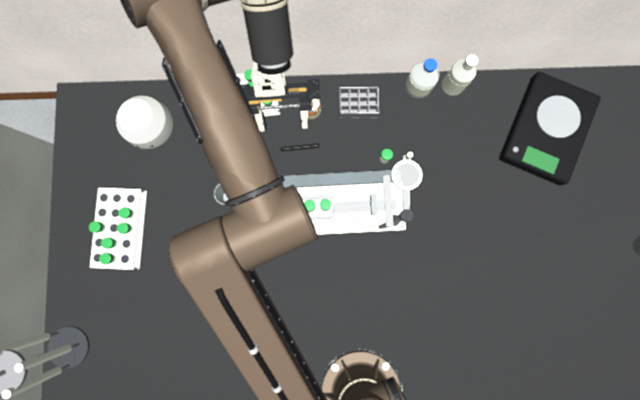

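Request:
jog_arm([
  [-4,0,-18,0],
  [-4,0,-18,0],
  [-4,0,-18,0],
  [-4,0,-18,0],
  [-5,1,-18,0],
  [-5,1,-20,0],
  [-6,-1,-8,0],
  [-6,0,-8,0],
  [-6,-1,-8,0],
  [-6,0,-8,0],
])

```text
clock: 12.02
tool_pos: [0.6771, 0.1801, 0.1586]
orientation: [178.3, 38.3, 0.1]
force: [0.5, -0.6, -0.2]
opening: 0.0874
```

```bash
python3 o.py
python3 - <<'E'
from h import *
for n in ["scene","top","wrist"]:
    s=snapshot(n); cv2.imwrite(f"pics/{n}3.png",s["image"][:,:,::-1])
E
python3 o.py
```

```text
12.0167 [  23.4   50.5   40.5  -14.  -115.8   65.3] [0.6771 0.1801 0.1586] [1.783e+02 3.830e+01 1.000e-01] [ 0.5 -0.6 -0.2]
tilt 38.4 az -177.1 grasp [0.6887 0.1807 0.1733] y [ 0.021 -0.999  0.024]
12.1667 [  23.4   50.6   40.5  -14.  -116.    65.2] [0.6767 0.1802 0.1587] [1.782e+02 3.840e+01 1.000e-01] [0.4 0.5 0.4]
tilt 38.5 az -177.0 grasp [0.6884 0.1808 0.1734] y [ 0.021 -0.999  0.024]
```

View pics/scene3.png

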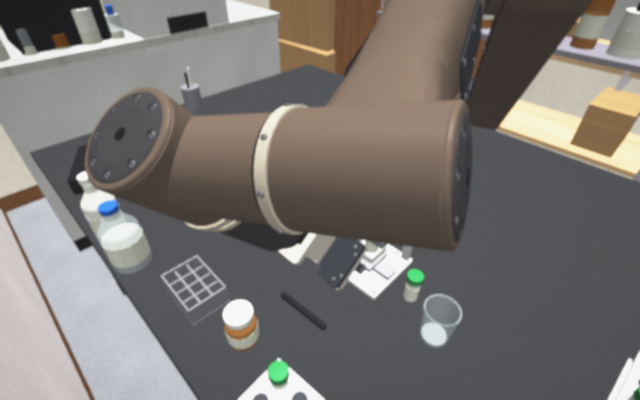

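View pics/wrist3.png

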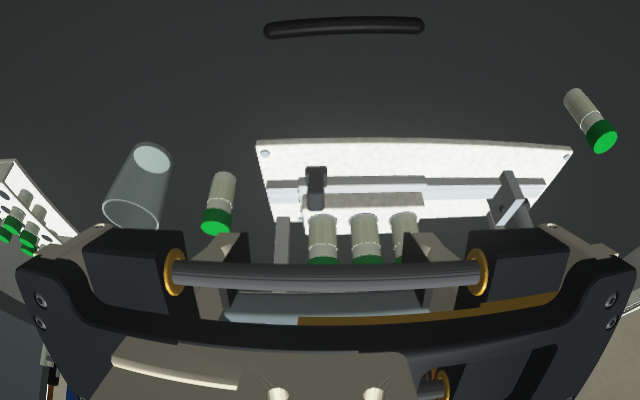

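```bash
cat > wproj.py <<'E'
from h import *
from scipy.spatial.transform import Rotation as Ro
def wp(P):
    o=get_obs(); s=snapshot("wrist"); R=Ro.from_euler('xyz',o['orientation'],degrees=True).as_matrix()
    f=200/np.tan(np.radians(s["fov_y"]/2)); M=s["mount"]
    out=[]
    for p in P:
        t=R.T@(np.array(p)-o['tool_pos']); c=M[:3,:3].T@(t-M[:3,3]); th=np.arctan2(np.hypot(c[0],c[1]),c[2]); a=np.arctan2(c[1],c[0])
        out.append((s["cx"]+f*th*np.cos(a),s["cy"]+f*th*np.sin(a)))
    return np.round(out,1),s
E
python3 - <<'E'
from wproj import *
p=np.load("pose.npy"); V=lambda v:Rz(p[2])@(np.array(v)/1000)+[p[0],p[1],0]
y=-165+p[3]*1000
g=lambda s,d,w:[-63-.574*s-.819*d,y+w,77+.819*s-.574*d]
P=[V(g(0,9,0)),V(g(20,9,-7)),V(g(20,9,7)),V(g(20,-9,-7)),V(g(20,-9,7)),V([-60,-200,12]),V([-60,200,12])]
print(wp(P)[0])
E
python3 - <<'E'
import cv2
a=cv2.imread("pics/wrist3.png")[120:270,240:440]; cv2.imwrite("pics/w3.png",cv2.resize(a,None,fx=4,fy=4,interpolation=cv2.INTER_CUBIC))
E
```

```text
[[317.  185. ]
 [308.1 192.5]
 [325.5 192.1]
 [308.9 213.3]
 [325.9 212.9]
 [253.8 147.1]
 [572.9 151.9]]
```

View pics/w3.png

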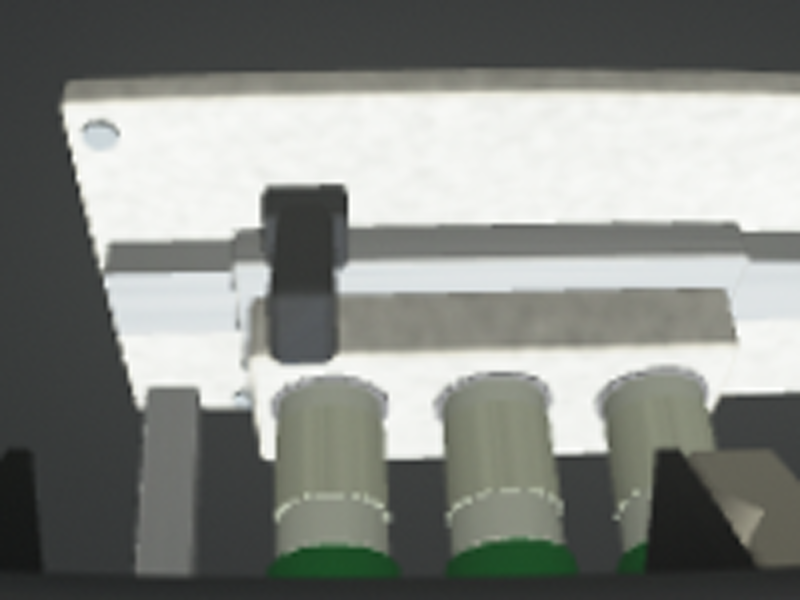

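Request:
jog_arm([
  [-9,1,-12,0],
  [-9,1,-12,0],
  [-9,1,-12,0],
  [-9,0,-12,0],
  [-9,0,-12,0],
  [-9,0,-12,0],
  [-9,0,-12,0],
  [-9,0,-12,0],
  [0,0,0,0],
  [0,0,0,0],
])

```text
clock: 13.05
tool_pos: [0.6051, 0.1832, 0.0626]
orientation: [178.2, 38.5, 0.1]
force: [0.3, -0.7, 0.1]
opening: 0.0879
```

```bash
python3 o.py
```

```text
13.05 [  25.6   47.8   21.9  -14.  -100.1   67.2] [0.6051 0.1832 0.0626] [1.782e+02 3.850e+01 1.000e-01] [ 0.3 -0.7  0.1]
tilt 38.5 az -177.0 grasp [0.6168 0.1838 0.0773] y [ 0.021 -0.999  0.025]
```

No contact, at the grip point. Closing.

Request:
jog_arm([
  [0,0,0,0],
  [0,0,0,0],
  [0,0,0,0],
  [0,0,0,0],
  [0,0,0,0],
  [0,0,0,0],
  [0,0,0,0],
  [0,0,0,0],
  [0,0,0,0],
  [0,0,0,0],
], fingers=0)

```text
clock: 13.88
tool_pos: [0.6045, 0.1831, 0.062]
orientation: [178.2, 38.5, 0.0]
force: [0.7, 0.1, -0.8]
opening: 0.0267
```

```bash
python3 o.py
```

```text
13.8833 [  25.6   47.8   21.8  -14.1 -100.1   67.2] [0.6045 0.1831 0.062 ] [178.2  38.5   0. ] [ 0.7  0.1 -0.8]
tilt 38.6 az -177.0 grasp [0.6162 0.1838 0.0767] y [ 0.021 -0.999  0.025]
```

Request:
jog_arm([
  [0,0,0,0],
  [0,0,0,0],
  [0,0,0,0],
  [0,0,0,0],
  [0,0,0,0],
  [0,0,0,0],
  [0,0,0,0],
  [0,0,0,0],
  [0,0,0,0],
  [0,0,0,0],
])

```text
clock: 14.72
tool_pos: [0.6045, 0.1834, 0.0619]
orientation: [178.2, 38.5, 0.0]
force: [0.3, 1.1, -1.0]
opening: 0.0141
```

Request:
jog_arm([
  [0.2,-8,0,0],
  [0.2,-10,0,0],
  [0.3,-12,0,0],
  [0.3,-12,0,0],
  [0.3,-12,0,0],
  [0.3,-12,0,0],
  [0.3,-12,0,0],
  [0.3,-12,0,0],
  [0.2,-10,0,0],
  [0.1,-4,0,0],
])

```text
clock: 15.55
tool_pos: [0.607, 0.077, 0.062]
orientation: [178.1, 38.6, -0.1]
force: [1.4, 2.1, -1.5]
opening: 0.0143
```

```bash
python3 o.py
```

```text
15.55 [ 18.9  46.6  17.5 -10.  -98.3  73.6] [0.607 0.077 0.062] [ 1.781e+02  3.860e+01 -1.000e-01] [ 1.4  2.1 -1.5]
tilt 38.6 az -177.1 grasp [0.6187 0.0776 0.0767] y [ 0.019 -0.999  0.026]
```

Moved 106 mm; now the last few mm, slowly, until the force rises.

Request:
jog_arm([
  [0,-1,0,0],
  [0,-1,0,0],
  [0,-1,0,0],
  [0,-1,0,0],
  [0,-0.7,0,0],
  [0,-0.5,0,0],
  [0,0,0,0],
  [0,0,0,0],
  [0,0,0,0],
  [0,0,0,0],
])

```text
clock: 16.38
tool_pos: [0.6071, 0.0741, 0.062]
orientation: [178.2, 38.5, 0.0]
force: [1.2, 1.9, -2.9]
opening: 0.0143
```

```bash
python3 o.py;  python3 - <<'E'
from wproj import *
p=np.load("pose.npy"); V=lambda v:Rz(p[2])@(np.array(v)/1000)+[p[0],p[1],0]
q,s=wp([V([45,95,60]),V([-25,95,60]),V([-20,95,58]),V([-20,110,58])]);print(q); cv2.imwrite("pics/wrist4.png",s["image"][:,:,::-1])
s=snapshot("top");cv2.imwrite("pics/top4.png",s["image"][:,:,::-1])
E
```

```text
16.3833 [ 18.7  46.6  17.4  -9.9 -98.2  73.8] [0.6071 0.0741 0.062 ] [178.2  38.5   0. ] [ 1.2  1.9 -2.9]
tilt 38.6 az -177.0 grasp [0.6188 0.0747 0.0767] y [ 0.021 -0.999  0.025]
[[458.8 286.6]
 [493.1 253. ]
 [489.5 253.5]
 [505.7 251.8]]
```

View pics/wrist4.png

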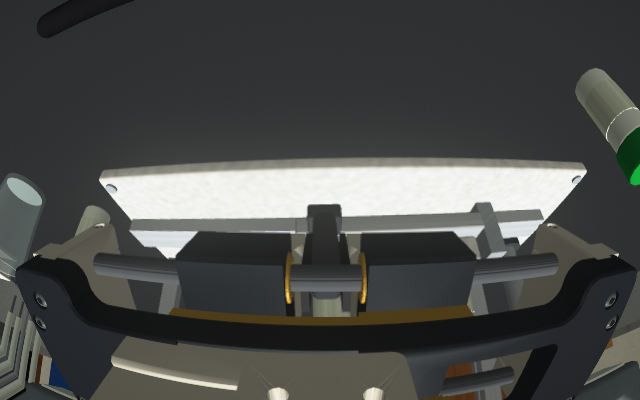

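View pics/top4.png

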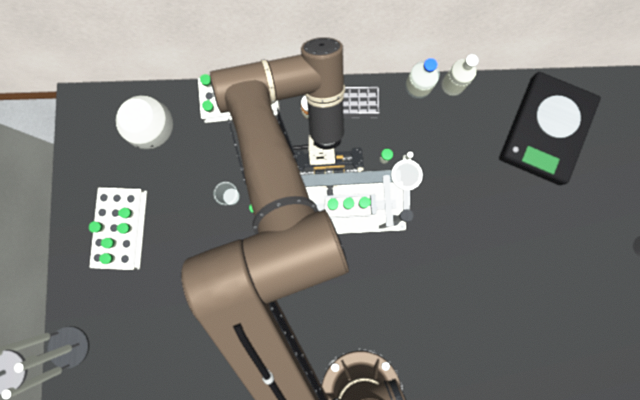

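Request:
jog_arm([
  [0,-0.5,0,0],
  [0,-0.5,0,0],
  [0,-0.5,0,0],
  [0,-0.5,0,0],
  [0,-0.5,0,0],
  [0,-0.5,0,0],
  [0,0,0,0],
  [0,0,0,0],
  [0,0,0,0],
  [0,0,0,0],
])

```text
clock: 17.32
tool_pos: [0.6072, 0.0731, 0.062]
orientation: [178.4, 38.5, 0.2]
force: [2.8, 10.0, -0.7]
opening: 0.014
```

Request:
jog_arm([
  [0,0.0,0,0],
  [0,0,0,0],
  [0,0,0,0],
  [0,0,0,0],
  [0,0,0,0],
  [0,0,0,0],
  [4,0,5,0],
  [9,0,11.5,0],
  [9,0.5,11.5,0],
  [9,0.5,11.5,0],
], fingers=45)

```text
clock: 18.15
tool_pos: [0.6385, 0.0717, 0.1025]
orientation: [178.1, 38.6, 0.0]
force: [0.1, 1.0, -0.0]
opening: 0.0451
```

Request:
jog_arm([
  [12,0.5,15.5,0],
  [12,0.5,15.5,0],
  [12,0.5,15.5,0],
  [12,0.5,15.5,0],
  [12,0,15.5,0],
  [12,0,15.5,0],
  [5,-8,20,0],
  [0,-15,20,0],
  [0,-20,20,0],
  [0,-20,20,0],
])

```text
clock: 18.98
tool_pos: [0.715, 0.0105, 0.2757]
orientation: [178.1, 38.6, 0.1]
force: [0.5, -0.3, 0.2]
opening: 0.0452
```

```bash
python3 o.py;  python3 - <<'E'
from wproj import *
p=np.load("pose.npy"); V=lambda v:Rz(p[2])@(np.array(v)/1000)+[p[0],p[1],0]
l=p[4]
q,s=wp([V([10,70,126]),V([10,25,126]),V([10,-20,126]),V([60+152*np.cos(l),165+152*np.sin(l),262])]);print(q); cv2.imwrite("pics/wrist5.png",s["image"][:,:,::-1])
s,K=cam("top");cv2.imwrite("pics/top5.png",s["image"][:,:,::-1])
cv2.imwrite("pics/top5c.png",cv2.resize(s["image"][135:250,205:435,::-1],None,fx=3.4,fy=3.4,interpolation=cv2.INTER_CUBIC))
print([(( u-205+.5)*3.4-.5,(v-135+.5)*3.4-.5) for u,v in proj(s,K,[V([10,70,126]),V([10,25,126])])])
E
```

```text
18.9833 [  12.9   51.    53.5   -8.1 -130.4   74.7] [0.715  0.0105 0.2757] [1.781e+02 3.860e+01 1.000e-01] [ 0.5 -0.3  0.2]
tilt 38.6 az -177.0 grasp [0.7267 0.0111 0.2904] y [ 0.021 -0.999  0.025]
[[345.5 200.5]
 [310.5 201.3]
 [275.7 202.1]
 [486.2 259.6]]
[(np.float64(542.3490529162282), np.float64(228.14372390465306)), (np.float64(488.1064160323262), np.float64(230.96564030230834))]
```

View pics/wrist5.png

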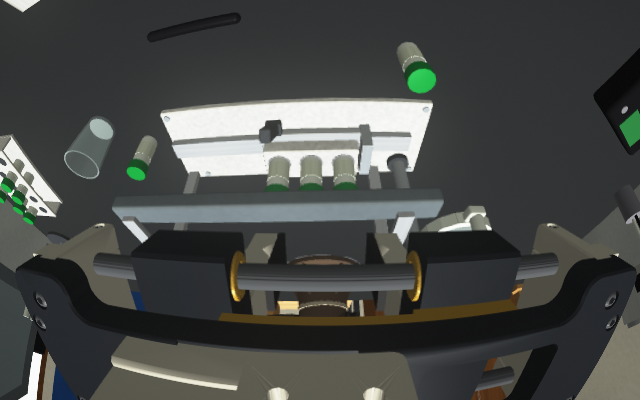

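View pics/top5c.png

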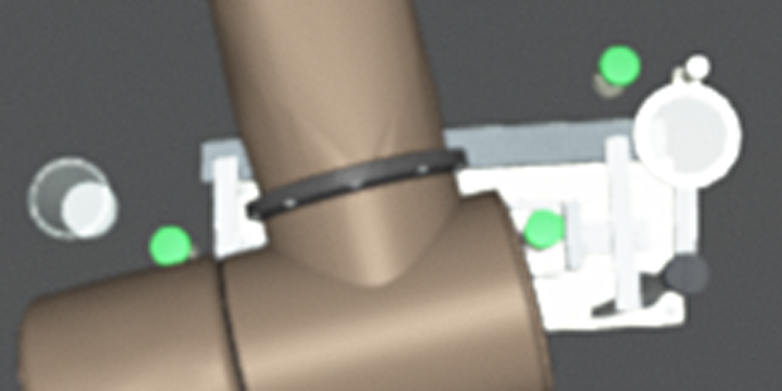

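Request:
jog_arm([
  [-4,-15,4,0],
  [-5,-20,4,0],
  [-5,-20,2,0],
  [-5,-20,0,0],
  [-5,-20,0,0],
  [-5,-20,0,0],
  [-5,-15,0,0],
  [-4,-8,0,0],
  [0,0,0,0],
  [0,0,0,0],
])

```text
clock: 19.92
tool_pos: [0.6768, -0.1269, 0.2847]
orientation: [178.2, 38.5, 0.0]
force: [0.1, -0.3, 0.3]
opening: 0.0449
```

```bash
python3 o.py;  python3 - <<'E'
from wproj import *
p=np.load("pose.npy"); V=lambda v:Rz(p[2])@(np.array(v)/1000)+[p[0],p[1],0]
l=p[4]
q,s=wp([V([60+152*np.cos(l),165+152*np.sin(l),262]),V([60+152*np.cos(l),165+152*np.sin(l),219])]);print(V([60+152*np.cos(l),165+152*np.sin(l),252]),q); cv2.imwrite("pics/wrist6.png",s["image"][:,:,::-1])
s,K=cam("scene");cv2.imwrite("pics/scene6.png",s["image"][:,:,::-1])
E
```

```text
19.9167 [   4.9   46.6   43.2   -1.5 -125.2   85.4] [ 0.6768 -0.1269  0.2847] [178.2  38.5   0. ] [ 0.1 -0.3  0.3]
tilt 38.6 az -177.1 grasp [ 0.6885 -0.1263  0.2993] y [ 0.02  -0.999  0.025]
[ 0.65144049 -0.1292202   0.252     ] [[326.6 234.2]
 [325.1 183.7]]
```

View pics/wrist6.png

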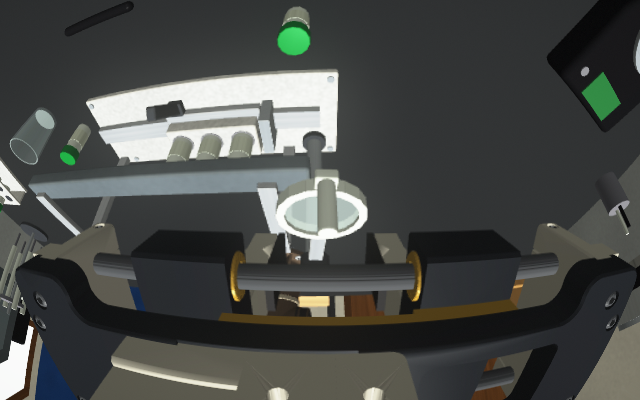

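View pics/scene6.png

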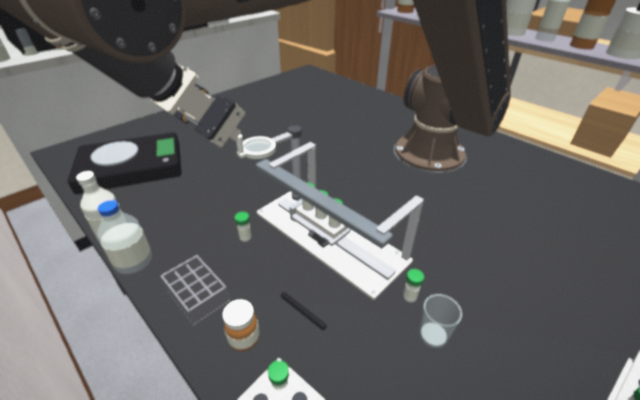

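Request:
jog_arm([
  [-6,-0.4,-7.4,0],
  [-6,-0.4,-8,0],
  [-6,-0.4,-8,0],
  [-6,-0.4,-8,0],
  [-6,-0.4,-8,0],
  [-7,0,-8,0],
  [0,0,0,0],
  [0,0,0,0],
  [0,0,0,0],
  [0,0,0,0],
])

```text
clock: 20.85
tool_pos: [0.6406, -0.1287, 0.2376]
orientation: [178.2, 38.5, 0.1]
force: [0.0, 0.2, 0.7]
opening: 0.0451
```

Request:
jog_arm([
  [0,0,0,0],
  [0,0,0,0],
  [0,0,0,0],
  [0,0,0,0],
  [0,0,0,0],
  [0,0,0,0],
  [0,0,0,0],
  [0,0,0,0],
  [0,0,0,0],
  [0,0,0,0],
], fingers=0)

```text
clock: 21.68
tool_pos: [0.64, -0.1291, 0.2372]
orientation: [178.2, 38.5, 0.0]
force: [0.9, -0.5, -0.3]
opening: 0.0133
```

```bash
python3 o.py;  python3 - <<'E'
import numpy as np
from h import *
p=np.load("pose.npy"); V=lambda v:Rz(p[2])@(np.array(v)/1000)+[p[0],p[1],0]
a0=p[4]; a1=2*np.pi+np.arctan2(-95,-50)
P=np.array([V([60+152*np.cos(a),165+152*np.sin(a),250]) for a in np.linspace(a0,a1,31)])
print((np.diff(P[:,:2],axis=0)*1000).round(1).tolist(),P[-1])
E
```

```text
21.6833 [   4.9   43.1   30.4   -1.4 -115.9   85.6] [ 0.64   -0.1291  0.2372] [178.2  38.5   0. ] [ 0.9 -0.5 -0.3]
tilt 38.6 az -177.0 grasp [ 0.6517 -0.1285  0.2518] y [ 0.021 -0.999  0.025]
[[0.3, 6.0], [0.0, 6.0], [-0.2, 6.0], [-0.4, 5.9], [-0.7, 5.9], [-0.9, 5.9], [-1.1, 5.9], [-1.3, 5.8], [-1.6, 5.8], [-1.8, 5.7], [-2.0, 5.6], [-2.2, 5.5], [-2.5, 5.4], [-2.7, 5.3], [-2.9, 5.2], [-3.1, 5.1], [-3.3, 5.0], [-3.5, 4.9], [-3.7, 4.7], [-3.8, 4.6], [-4.0, 4.4], [-4.2, 4.3], [-4.3, 4.1], [-4.5, 3.9], [-4.7, 3.7], [-4.8, 3.5], [-4.9, 3.4], [-5.1, 3.2], [-5.2, 3.0], [-5.3, 2.8]] [0.56730283 0.01705777 0.25      ]
```

Request:
jog_arm([
  [0.3,6,0,0],
  [0,6,0,0],
  [-0.2,6,0,0],
  [-0.4,5.9,0,0],
  [-0.7,5.9,0,0],
  [-0.9,5.9,0,0],
  [-1.1,5.9,0,0],
  [-1.3,5.8,0,0],
  [-1.6,5.8,0,0],
  [-1.8,5.7,0,0],
])

```text
clock: 22.52
tool_pos: [0.6321, -0.0695, 0.2372]
orientation: [178.2, 38.5, 0.0]
force: [3.8, -1.8, 1.3]
opening: 0.0132
```

Request:
jog_arm([
  [-2,5.6,0,0],
  [-2.2,5.5,0,0],
  [-2.5,5.4,0,0],
  [-2.7,5.3,0,0],
  [-2.9,5.2,0,0],
  [-3.1,5.1,0,0],
  [-3.3,5,0,0],
  [-3.5,4.9,0,0],
  [-3.7,4.7,0,0],
  [-3.8,4.6,0,0],
])

```text
clock: 23.35
tool_pos: [0.6021, -0.0185, 0.2373]
orientation: [178.2, 38.6, 0.0]
force: [2.6, -1.7, 1.4]
opening: 0.013
```

Request:
jog_arm([
  [-4,4.4,0,0],
  [-4.2,4.3,0,0],
  [-4.3,4.1,0,0],
  [-4.5,3.9,0,0],
  [-4.7,3.7,0,0],
  [-4.8,3.5,0,0],
  [-4.9,3.4,0,0],
  [-5.1,3.2,0,0],
  [-5.2,3,0,0],
  [-5.3,2.8,0,0],
])

```text
clock: 24.18
tool_pos: [0.555, 0.0176, 0.2372]
orientation: [178.1, 38.6, 0.0]
force: [1.3, -4.5, 2.7]
opening: 0.013
```

```bash
python3 o.py;  python3 - <<'E'
from h import *
for n in ["top","scene"]:
    s,K=cam(n);cv2.imwrite(f"pics/{n}7.png",s["image"][:,:,::-1])
    if n=="top": cv2.imwrite("pics/top7c.png",cv2.resize(s["image"][135:250,205:435,::-1],None,fx=3.4,fy=3.4,interpolation=cv2.INTER_CUBIC))
E
```

```text
24.1833 [  16.    33.8   16.3   -8.6 -110.2   74.4] [0.555  0.0176 0.2372] [178.1  38.6   0. ] [ 1.3 -4.5  2.7]
tilt 38.6 az -177.0 grasp [0.5667 0.0182 0.2519] y [ 0.021 -0.999  0.025]
```

View pics/top7c.png

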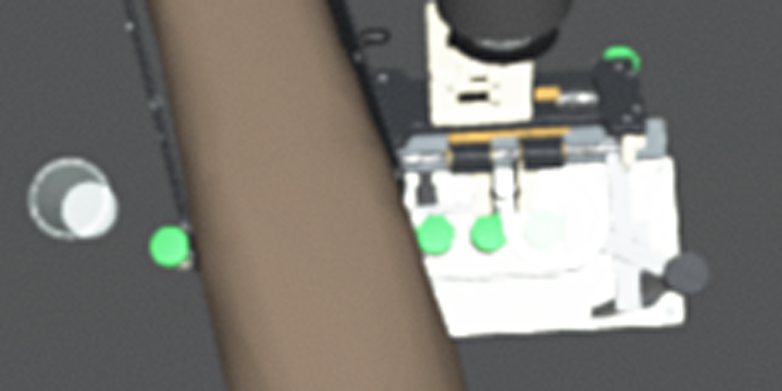

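View pics/scene7.png

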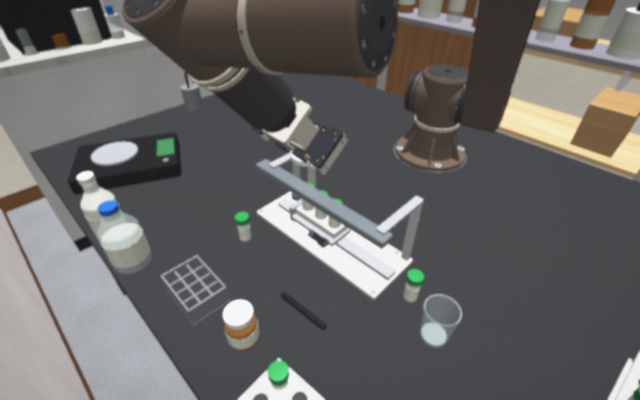

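Request:
jog_arm([
  [0,0,0,0],
  [0,0,0,0],
  [0,0,0,0],
  [0,0,0,0],
  [0,0,0,0],
  [0,0,0,0],
  [3,0,4,0],
  [6,0,8,0],
  [9,0,11.5,0],
  [9,0,11.5,0],
], fingers=40)

```text
clock: 25.12
tool_pos: [0.5829, 0.0174, 0.2729]
orientation: [178.2, 38.6, 0.0]
force: [0.1, -0.1, 0.5]
opening: 0.0399
```

Request:
jog_arm([
  [12,0,15,0],
  [12,0,15,0],
  [12,0,15,0],
  [10,10,10,0],
  [0,20,0,0],
  [0,30,0,0],
  [0,30,0,0],
  [0,30,0,0],
  [0,20,0,0],
  [0,0,0,0],
])

```text
clock: 25.95
tool_pos: [0.6283, 0.1618, 0.3267]
orientation: [178.3, 38.5, 0.3]
force: [-0.3, 0.0, 0.5]
opening: 0.0398
```

```bash
python3 o.py;  python3 - <<'E'
from h import *
p=np.load("pose.npy"); V=lambda v:Rz(p[2])@(np.array(v)/1000)+[p[0],p[1],0]
for n in ["top","scene"]:
    s,K=cam(n);cv2.imwrite(f"pics/{n}8.png",s["image"][:,:,::-1])
    im=s["image"][:,:,::-1]
    x0,y0,w,h=(335,150,100,90) if n=="top" else (225,100,160,140)
    cv2.imwrite(f"pics/{n}8c.png",cv2.resize(im[y0:y0+h,x0:x0+w],None,fx=5,fy=5,interpolation=cv2.INTER_CUBIC) )
    for nm,v in dict(cap=[10,70,126],lens=[10,70,215],lens221=[10,70,221],pivot=[60,165,228],pegtop=[60-152*.4657,165-152*.885,262]).items():
        u=proj(s,K,V(v))[0]; print(n,nm,((u-[x0,y0]+.5)*5-.5).round(1))
E
```

```text
25.95 [  23.5   41.2   44.1  -16.1 -128.6   61.4] [0.6283 0.1618 0.3267] [178.3  38.5   0.3] [-0.3  0.   0.5]
tilt 38.6 az -176.9 grasp [0.64   0.1624 0.3414] y [ 0.025 -0.999  0.024]
top cap [147.8 260.7]
top lens [163.3 243.2]
top lens221 [164.4 241.9]
top pivot [356.6 327.3]
top pegtop [ 91.3 195.9]
scene cap [413.  428.4]
scene lens [409.6 271. ]
scene lens221 [409.3 259.6]
scene pivot [347.4 138.4]
scene pegtop [437.7 228.7]
```

View pics/top8c.png

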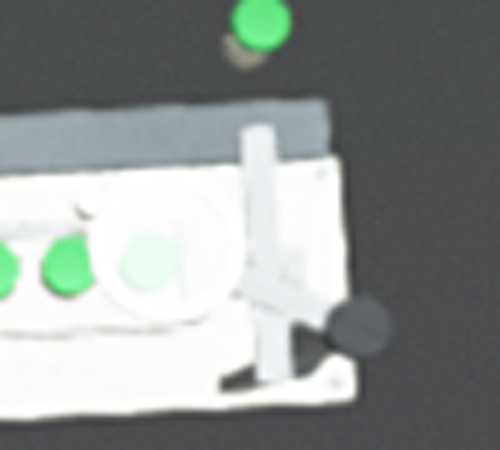

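View pics/scene8c.png

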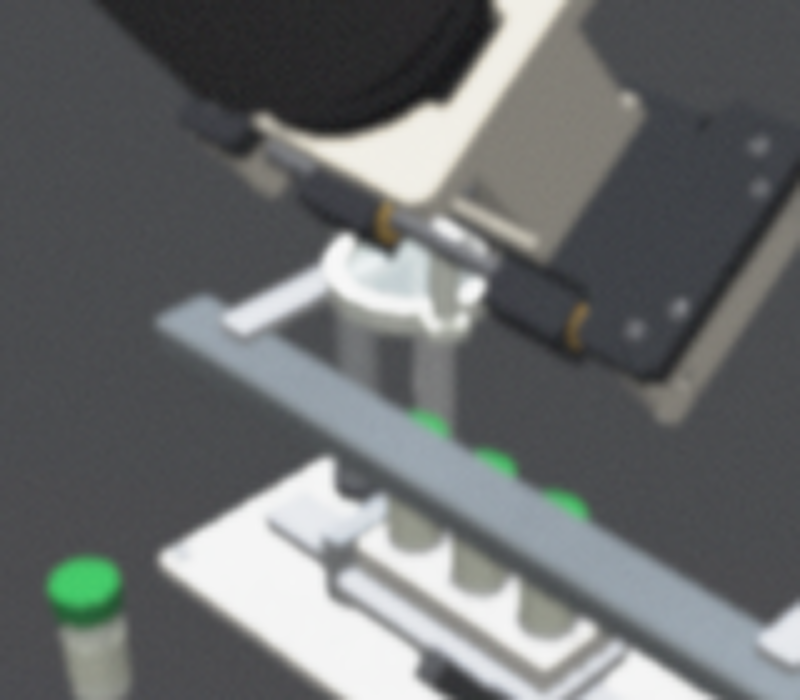

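Run:
```python
import cv2,numpy as np
a=cv2.imread("pics/top8.png")[180:220,345:390].astype(float)
g=a.mean(2); g=np.clip((g-190)/(255-190)*255,0,255).astype(np.uint8)
cv2.imwrite("pics/top8d.png",cv2.resize(g,None,fx=14,fy=14,interpolation=cv2.INTER_CUBIC))
```

```text
(no output)
```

View pics/top8d.png

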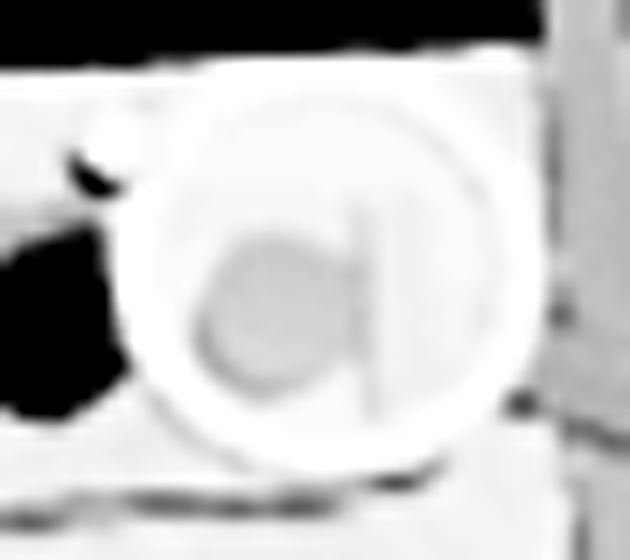

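```bash
python3 - <<'E'
from h import *
s,K=cam("top")
l=ray(s,K,(368.1,198.7),.219); c=ray(s,K,(364.2,202.3),.126)
print(l,c,(l-c)*1000)
E
python3 o.py
```

```text
[ 0.54577759 -0.02466296  0.219     ] [ 0.54590462 -0.02298662  0.126     ] [-0.1270345  -1.67633824 93.        ]
26.1 [  23.2   41.1   44.   -16.  -128.6   61.5] [0.6287 0.1574 0.3272] [178.1  38.5   0. ] [ 0.  -0.4 -0.4]
tilt 38.6 az -177.0 grasp [0.6404 0.158  0.3419] y [ 0.021 -0.999  0.025]
```

Request:
jog_arm([
  [0,0,0,0],
  [0,0,0,0],
  [0,0,0,0],
  [0,0,0,0],
  [0,0,0,0],
  [0,0,0,0],
  [0,0,0,0],
  [0,0,0,0],
  [0,0,0,0],
  [0,0,0,0],
])

```text
clock: 26.93
tool_pos: [0.6286, 0.1575, 0.3271]
orientation: [178.2, 38.5, 0.0]
force: [-0.7, 0.2, 0.6]
opening: 0.0399
```

```bash
python3 -c "
from plant import *
print(close_job())"
```

```text
the job is handed in; nothing more can be done
None
```

The carriage is home against the end stop and the lens is centred over the cap of the vial nearest the stop. I handed the job in at about 27 s of the 59 s limit. No verdict was reported, so this rests on my own checks.

- **Tilt:** The moves only allow shifts and turns about the vertical. I pushed against the arm's reach limit until the tool leaned 38.5°, then turned it round to face the tab from the far side.
- **Carriage:** I pinched the tab (it measured 14.1 mm between the fingers) and slid it about 110 mm. The reaction then rose from about 2 N to 10 N, which I took as the end stop. In the last top picture the cap sits at world y -23.0 mm, where a carriage fully home should put it (-22.9 mm).
- **Lens:** I pinched the peg, swung it along its arc to the viewing angle, then released it and backed away. By the top picture the lens centre is about 1.7 mm from the cap centre, against the 13 mm allowed. That figure came from reading the ring and cap edges by eye, so it is good to a few millimetres.
- **Rest of the scene:** The forces on the tool read near zero at the end. The loose vials, beaker and pen looked unmoved in the pictures I viewed, and I did not measure them again.

One reading stood out: a brief wrist force of about 50 N at 11.1 s. The tool was in free space with a joint at its limit, and the reading fell to about 4 N within 0.1 s. I saw no contact in the pictures, so I put it down to the joint limit.

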